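# Pop and open the lid of the narrow bench reader

### The arm

A 7-joint arm with a two-finger parallel gripper is mounted at the origin on a cart in front of the work surface, level with it; the furniture and walls round the work are solid. World frame = base frame: x ahead of the robot, y to its left, z up, the work surface at z = 0. Lengths are in m, angles in rad, forces in N, time in s.
With the tool pointing down it reaches from about 0.35 to 0.775 m from the base axis. Payload 3.1 kg.
Tool frame: the origin (TCP) lies midway between the tips of the shut fingers; the grasp point (between the pads) lies tcp_to_grasp behind it (tcp_to_grasp is the distance from the TCP to the grasp point, in m); z points along the fingers, y is the line along which they close (so a half turn about z gives the same grasp; the last joint's range is limited). The gripper opens to 85 mm and grips with 20 to 120 N. Pads are 22 mm wide; open, the fingers measure 114 mm over their backs; the gripper's body (76 mm by 85 mm) begins 54 mm behind the grasp point. The pads swing forward as they close: fully open they stand 13 mm farther back than shut.
Start: joints at [-1.37, 0.311, 0.014, 1.512, -0.004, 1.319, -0.027], TCP at [0.132, 0.534, 0.231] pointing down, gripper open.
Joint ranges: [-2.7, 2.7], [-0.3, 1.91], [-1.27, 1.3], [0.12, 2.57], [-1.44, 4.58], [0.2, 2.03], [-3.05, 3.05]. Speed limits (rad/s): [2.79, 2.79, 3.14, 3.14, 3.14, 3.14, 3.14].

### API

Orientations are given as a unit quaternion [x, y, z, w].
In Python, from bench import * gives the robot as it stands.
- The arm moves only by the tool servo_tool, never from a script. Its argument "deltas" is a list that holds one entry, the list of rows, each a list of 4 numbers: the shift along the world's x, y, z in mm, then the turn about the world's z in rad. A call has 1 to 8 rows; each row is the pose to reach, as a shift and turn from the pose commanded when the call began; what a row does not reach only later rows make up. A row lasts 1/8 s, in which the tool goes at most 62.5 mm and 10.7 degrees, less where a joint would pass 70% of its speed; a pose out of reach is approached as far as the arm can. A call with a gripper value outside its range is refused whole. "claw" is the closure, from 0 (fully open) to 1 (shut), set as the call begins (left out, the last holds). The fingers move at their own pace and stop on an object; the grip force is fixed at half the most. Time passes only in rows, so rows that repeat a pose let the fingers close. It gives the time, the measured TCP pose, the force, the opening and the grip force at its end, in the units of the state.
- read_state(): the state, without advancing time (a new reading comes with each control period).
- grab_frame(name): name is "side" or "top" or "wrist"; returns (picture, depth): 384x512x3 uint8, red, green, blue; 384x512 float32, m along the optical axis (not along the pixel's ray), 0 where there is no reading.
- camera_params(name): a dict with "camera_matrix" (3x3 intrinsics, pixels), "xyz" and "attitude" of the camera in the world. Camera axes: x right, y up, looking along -z (the intrinsics and any distortion apply to the point x, -y, -z); pixel columns grow to the right and rows downward; lengths in m; the calibration is good to about 2 mm. A picture is of the moment at which its call begins: read the wrist's pose just before it. camera_params takes no time and is no camera call; for the wrist camera it gives the pose at the moment of the call.
- hand_in(): hands the job in; it is judged then, once.
The state is a dict: "clock": time; "q": joint angles; "dq": joint speeds; "effort": joint torques, N m; "ee_pos": TCP position; "tcp_rot": TCP orientation; "wrist_force": force on the tool from outside, world axes, zero at the start; "wrist_torque": the same for the moment, N m; "grip_width": finger opening in m; "gripper_force": force on a finger pad.
Only numpy, scipy, OpenCV 4.12 (cv2) and the standard library are available. Lean on these libraries where they do the work, as an engineer would, in place of code of your own. Each camera call takes 0.05 s, during which the arm holds its last target. There are 200 camera calls.

### The job

Open the narrower of the two bench readers: with the fingertips press down the black release tab at its front until the lid springs up by itself, let the tab go, and push the lid back until it rests fully open against its stop. Do it all by pressing and pushing, without pinching the lid between the fingers. Leave the wider reader shut and unpressed, and the vial, bottle, dish and timer standing where they are.

Things in the scene. Friction and masses are not known exactly. Their poses are not given: they have to be found in the camera images.
- tube_reader: the narrow bench reader, a grey box 84 mm wide (its y), 120 mm deep (its x), 55 mm high without the lid, bolted to the bench and standing upright; origin at the centre of its underside, x points from its front (with the black tab) to its hinge at the back, y to its left, z up; yaw differs by up to 0.25 rad
- tube_tab (a joint): black release tab of the narrow reader, a rocker turning in rad about a pivot parallel to the reader's y at x = -62, z = 44 mm of the reader: 0 at rest (spring-held), grows as its front end is pressed down, stop at 0.30. The hook that it carries lets go of the lid between about 0.15 and 0.22 (5 to 7 mm down at the pad). Pressing at the ribbed pad takes 1 N at first, 4 N at the stop (9 mm down); let go, it springs back to 0
- tube_tab_pad (a point): centre of the ribbed pad on the upper side of the narrow reader's tab, where to press down; 46 mm above the bench at rest, 39 mm in front of the reader's front wall, 32 mm in front of the tab's pivot. The tab is 30 mm wide (y), 5 mm thick and ends 12 mm in front of this point; its hook, between it and the lid, stands 21 mm above the pivot
- tube_lid (a joint): white lid of the narrow reader, hinge at its back, in rad: 0 shut and latched; released, a sprung pin lifts it to about 0.6 within a second, where it rests; 1.9 is fully open against the stop (leaning back past upright). The pin does nothing beyond that; under about 1.57 the lid sinks back onto the pin, past it the lid falls slowly (damped) open by its own weight and stays. Pushed at its front edge along the arc it takes under 2 N; its surface is smooth (friction about 0.3)
- tube_lid_edge (a point): middle of the lower front edge of the narrow reader's lid, 95 mm from the hinge axis and 5 mm on the underside of it; moves with the lid. The lid is 83 mm wide and 11 mm thick (a 5 mm tray below, a 6 mm cover of smaller outline on top); a tongue 24 mm wide stands 5 mm out beyond this edge
- tube_hinge (a point): middle of the narrow lid's hinge axis, 60 mm above the bench, fixed to the reader; the axis is parallel to the reader's y and the lid's front edge moves about it up and then to the back
- dish_reader: the wide bench reader, a grey box 128 mm wide (its y), 120 mm deep (its x), 55 mm high without the lid, bolted to the bench and standing upright; origin at the centre of its underside, x points from its front (with the black tab) to its hinge at the back, y to its left, z up; yaw differs by up to 0.25 rad
- dish_tab (a joint): black release tab of the wide reader, a rocker turning in rad about a pivot parallel to the reader's y at x = -62, z = 44 mm of the reader: 0 at rest (spring-held), grows as its front end is pressed down, stop at 0.30. The hook that it carries lets go of the lid between about 0.15 and 0.22 (5 to 7 mm down at the pad). Pressing at the ribbed pad takes 1 N at first, 4 N at the stop (9 mm down); let go, it springs back to 0
- dish_tab_pad (a point): centre of the ribbed pad on the upper side of the wide reader's tab, where to press down; 46 mm above the bench at rest, 39 mm in front of the reader's front wall, 32 mm in front of the tab's pivot. The tab is 30 mm wide (y), 5 mm thick and ends 12 mm in front of this point; its hook, between it and the lid, stands 21 mm above the pivot
- dish_lid (a joint): white lid of the wide reader, hinge at its back, in rad: 0 shut and latched; released, a sprung pin lifts it to about 0.6 within a second, where it rests; 1.9 is fully open against the stop (leaning back past upright). The pin does nothing beyond that; under about 1.57 the lid sinks back onto the pin, past it the lid falls slowly (damped) open by its own weight and stays. Pushed at its front edge along the arc it takes under 2 N; its surface is smooth (friction about 0.3)
- dish_lid_edge (a point): middle of the lower front edge of the wide reader's lid, 95 mm from the hinge axis and 5 mm on the underside of it; moves with the lid. The lid is 127 mm wide and 11 mm thick (a 5 mm tray below, a 6 mm cover of smaller outline on top); a tongue 24 mm wide stands 5 mm out beyond this edge
- dish_hinge (a point): middle of the wide lid's hinge axis, 60 mm above the bench, fixed to the reader; the axis is parallel to the reader's y and the lid's front edge moves about it up and then to the back
- capped_vial: small clear glass vial with a pale cap, 12 mm across, 32 mm high, standing loose in front of the readers; origin at the centre of its foot, z up
- buffer_bottle: clear glass bottle with a blue cap, 56 mm across, 106 mm high, standing loose behind the readers; origin at the centre of its foot, z up
- petri_dish: round shallow dish, 62 mm across, 16 mm high, lying loose in front of the readers; origin at the centre of its underside, z up
- bench_timer: white bench timer, 58 x 66 x 18 mm, lying loose in front of the readers; origin at the centre of its underside, z up
Not all that is in view belongs to the job. There is more than one size of the buffer_bottle; the one meant has the size given above.

How it is judged:
On the way, in this order (a step that is already met when the one before it is completed fails the run):
1. the narrow reader's tab is pressed while its lid is still shut (value of joint tube_tab above 0.1 rad and value of joint tube_lid below 0.1 rad).
2. its lid has sprung up by itself, nothing touching the lid (value of joint tube_lid between 0.4 and 0.9 rad and contact force between the fingers and tube_lid below 0.1 N), for 0.1 s.
3. the lid is pushed fully open (value of joint tube_lid above 1.75 rad), for 0.2 s.
At the end, for the whole second after the job is handed in: the narrow reader's lid rests at more than 1.75 rad (stop at 1.9), its tab is back up (under 0.05 rad), the wide reader's lid is shut (under 0.08 rad), and vial, bottle, dish and timer stand upright within 25 mm of where they were (value of joint tube_lid above 1.75 rad and velocity of joint tube_lid between -0.1 and 0.1 rad/s and value of joint tube_tab below 0.05 rad and value of joint dish_lid below 0.08 rad and not (distance of capped_vial from where it was at the start of the episode above 0.025 m) and not (distance of buffer_bottle from where it was at the start of the episode above 0.025 m) and not (distance of petri_dish from where it was at the start of the episode above 0.025 m) and not (distance of bench_timer from where it was at the start of the episode above 0.025 m) and not (angle between capped_vial's own z axis and vertical above 0.35 rad) and not (angle between buffer_bottle's own z axis and vertical above 0.35 rad) and not (angle between petri_dish's own z axis and vertical above 0.35 rad) and not (angle between bench_timer's own z axis and vertical above 0.35 rad)); the robot touches nothing.
It fails at once if the wide reader's tab is pressed or its lid opens (value of joint dish_lid above 0.15 rad or value of joint dish_tab above 0.1 rad).
It fails at once if the vial, bottle, dish or timer is moved more than 25 mm, lifted or tipped over (distance of any of capped_vial, buffer_bottle, petri_dish, bench_timer from where it was at the start of the episode above 0.025 m or angle between any of capped_vial, buffer_bottle, petri_dish, bench_timer's own z axis and vertical above 0.35 rad).
It fails at once if the lid is pinched: the fingers press its top and its underside at once (contact force between the fingers and tube_lid_cover above 0.5 N and contact force between the fingers and tube_lid_tray above 0.5 N).
It also fails if it takes over 43 s, if anything falls off the work surface, if the arm or the gripper's body presses on something with over 40 N, if the wrist force passes 120 N, or if a joint passes its speed limit or range.

## Working session

There is one attempt and no reset: what is moved stays moved. The work goes in short steps, Python scripts to look and compute and a tool call to move; the robot and the scene stay as the last step left them, time stands still between calls to the robot, and variables do not carry over. Pictures are saved under pics/ and viewed, at most 10 in all, crops included, and the job is handed in when it is done.

Besides the shell and the picture viewer there is one more tool, called after "Request:" as name([rows], argument=value, ...), one row to a line, values as JSON. servo_tool: Moves the arm, as the interface text tells. Its arguments: {"type":"object","properties":{"deltas":{"type":"array","items":{"type":"array","items":{"type":"array","items":{"type":"number"}}}},"claw":{"type":"number"}},"required":["deltas"]}

```bash
mkdir -p pics; cat > h.py <<'E'
from bench import *
import numpy as np, cv2
from scipy.spatial.transform import Rotation as R
def cloud(name):
    p=camera_params(name); im,d=grab_frame(name)
    K=np.array(p["camera_matrix"]); v,u=np.mgrid[:384,:512]
    c=np.stack([(u-K[0,2])/K[0,0]*d,-(v-K[1,2])/K[1,1]*d,-d],-1)
    a=np.array(p["attitude"]); M=R.from_quat(a).as_matrix() if a.size==4 else a
    W=c@M.T+np.array(p["xyz"]); W[d==0]=np.nan
    return im,W
E
python3 - <<'E'
from h import *
s=read_state(); print(s["clock"],s["ee_pos"],s["tcp_rot"],s["grip_width"])
for n in("top","side"):
    print(n,camera_params(n))
    im,W=cloud(n); np.savez(n+"0.npz",im=im,W=W); cv2.imwrite(f"pics/{n}0.png",im[...,::-1])
a=cv2.imread("pics/top0.png");b=cv2.imread("pics/side0.png")
cv2.imwrite("pics/both.png",cv2.resize(np.vstack([a,b]),None,fx=.78,fy=.78))
E
```

```text
0.0 [0.13203163 0.53313837 0.23019561] [ 1.21078137e-01  9.92642237e-01 -1.20974490e-03 -1.06401510e-04] 0.08547096306490401
top {'camera_matrix': array([[419.54843033,   0.        , 256.79862294],
       [  0.        , 419.54843033, 193.70286783],
       [  0.        ,   0.        ,   1.        ]]), 'xyz': array([0.48077612, 0.29799524, 1.09169465]), 'attitude': array([-0.04185825,  0.02855158,  0.71318653, -0.69914066])}
side {'camera_matrix': array([[458.02259415,   0.        , 253.86811542],
       [  0.        , 458.02259415, 186.98332289],
       [  0.        ,   0.        ,   1.        ]]), 'xyz': array([ 0.26825158, -0.57299715,  0.4189486 ]), 'attitude': array([ 0.57034143, -0.08321935, -0.12820533,  0.8070617 ])}
```

View pics/both.png

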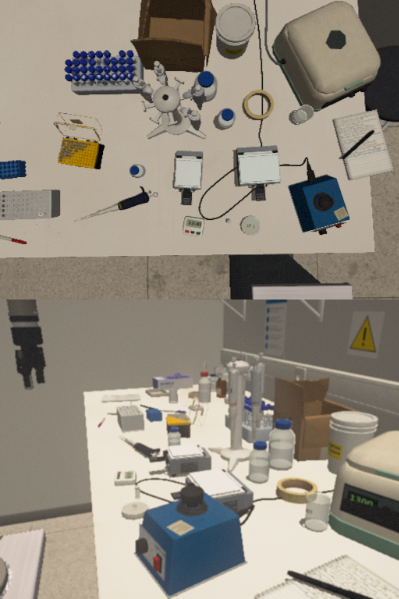

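The composite has the top view above and the side view below. There are two white-lidded readers: one at about (187,170) in the composite, which is (240,218) in the top frame, and one at about (258,167), or (331,214). The left one is narrower. I'll confirm that in an enlarged crop and measure widths.

```bash
python3 - <<'E'
from h import *
z=np.load("top0.npz"); im,W=z["im"],z["W"]
cv2.imwrite("pics/crop.png",cv2.resize(im[170:315,210:370,::-1],None,fx=4.1,fy=4.1,interpolation=cv2.INTER_CUBIC))
hsv=cv2.cvtColor(im,cv2.COLOR_RGB2HSV)
white=((W[...,2]>.055)&(W[...,2]<.085)&(hsv[...,1]<60)&(hsv[...,2]>120)).astype(np.uint8)
white=cv2.morphologyEx(white,cv2.MORPH_OPEN,np.ones((3,3)))
n,l,st,c=cv2.connectedComponentsWithStats(white)
for i in range(1,n):
    if st[i,4]>300:
        P=W[l==i]; r=cv2.minAreaRect((P[:,:2]*1000).astype(np.float32))
        print("white",c[i].round(),st[i,4],r,np.median(P[:,2]))
dark=((W[...,2]>.03)&(W[...,2]<.075)&(hsv[...,2]<70)).astype(np.uint8)
n,l,st,c=cv2.connectedComponentsWithStats(dark)
for i in range(1,n):
    if st[i,4]>60 and 200<c[i][0]<380:
        P=W[l==i]; print("dark",c[i].round(),st[i,4],cv2.minAreaRect((P[:,:2]*1000).astype(np.float32)),np.nanmedian(P[:,2]))
for n,(u,v) in dict(timer=(247,290),dish=(320,289),vial=(292,283),bot=(175,219),b2=(290,152),b3=(264,110)).items():
    print(n,W[v-1:v+2,u-1:u+2].reshape(-1,3).mean(0).round(3))
E
```

```text
white [332. 214.] 2010 ((530.6673583984375, 133.97213745117188), (99.91050720214844, 126.52202606201172), 2.093480110168457) 0.06539806086284239
white [241. 220.] 1295 ((520.3348388671875, 357.4351806640625), (82.75469207763672, 99.63685607910156), 86.00405883789062) 0.06537128997762287
white [ 44. 266.] 956 ((427.14239501953125, 865.7325439453125), (87.92400360107422, 161.89755249023438), 1.46426522731781) 0.06922522741848502
white [ 19. 256.] 624 ((434.2304992675781, 887.1709594726562), (73.5888442993164, 124.49632263183594), 1.1060309410095215) 0.06928362362141105
dark [220.  18.] 808 ((1044.54345703125, 411.8360290527344), (92.75135803222656, 218.72470092773438), 23.063650131225586) 0.05236079132242544
dark [370.  95.] 569 ((820.9464721679688, 25.560073852539062), (259.1240234375, 45.66087341308594), 26.48900032043457) 0.05917951854272285
dark [294.  65.] 212 ((918.9407348632812, 208.25296020507812), (99.48588562011719, 37.1116943359375), 83.90182495117188) 0.057124899164379905
dark [236.  86.] 284 ((862.7362060546875, 366.94598388671875), (133.1913299560547, 14.219771385192871), 89.31889343261719) 0.05486518068290536
dark [306. 211.] 78 ((531.3740234375, 191.64425659179688), (112.15182495117188, 17.833757400512695), 0.6704285144805908) 0.050552700019335095
dark [333. 246.] 224 ((452.8998107910156, 131.32510375976562), (51.70915985107422, 29.42035675048828), 0.6130733489990234) 0.04698909845955235
dark [239. 252.] 225 ((442.6023864746094, 362.58795166015625), (29.54075050354004, 52.41625213623047), 83.19011688232422) 0.047057505010339895
timer [0.345 0.347 0.015]
dish [0.344 0.163 0.015]
vial [0.362 0.234 0.03 ]
bot [0.525 0.515 0.081]
b2 [0.678 0.235 0.106]
b3 [0.773 0.295 0.135]
```

View pics/crop.png

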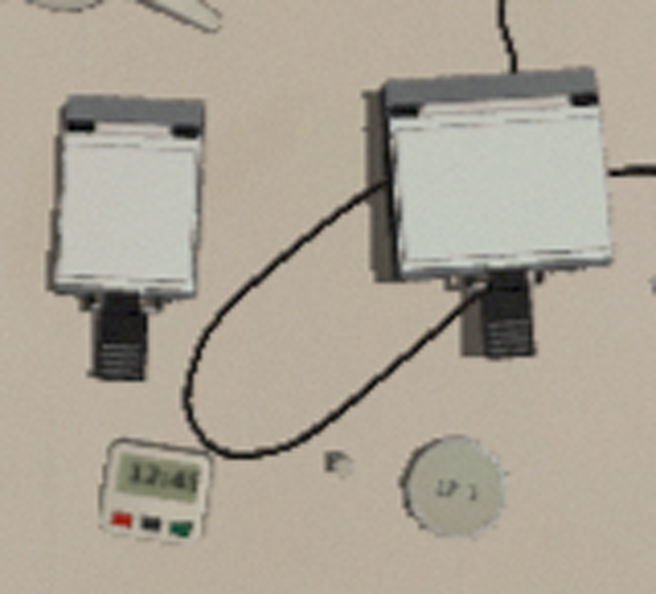

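The narrow reader is the left one: crop (125,200), frame (241,220), lid 83 mm wide, black tab at crop (120,340). The right one at crop (497,190) has a 127 mm lid, so it is the wide reader and stays untouched. The timer, vial and dish are at crop (155,490), (338,462) and (455,485). Next I'll check for tall things behind the reader and refine the tab line.

```bash
python3 - <<'E'
from h import *
import bench; print(getattr(bench,"tcp_to_grasp",None))
P=np.concatenate([np.load(n+"0.npz")["W"].reshape(-1,3) for n in("top","side")]); P=P[~np.isnan(P[:,0])]
print("max z mm per 4cm cell; cols y",np.arange(.2,.56,.04).round(2))
for x in np.arange(.3,.86,.04):
    print(round(x,2),[int(1000*max(P[(abs(P[:,0]-x-.02)<.02)&(abs(P[:,1]-y-.02)<.02)][:,2],default=0)) for y in np.arange(.2,.56,.04)])
z=np.load("top0.npz"); im,W=z["im"],z["W"]; v=im.max(-1)
m=(abs(W[...,1]-.362)<.03)&(abs(W[...,0]-.44)<.04)&(v<75)&(W[...,2]>.035)
Q=W[m]; u=np.array([np.cos(-.068),np.sin(-.068)]); n=np.array([-u[1],u[0]])
o=np.array([.5203,.3574]); a=(Q[:,:2]-o)@u; b=(Q[:,:2]-o)@n
for lo in np.arange(-.108,-.05,.006):
    k=(a>=lo)&(a<lo+.006)
    if k.any(): print(round(lo,3),k.sum(),b[k].min().round(4),b[k].max().round(4),np.median(Q[k,2]).round(4))
E
```

```text
0.0187
max z mm per 4cm cell; cols y [0.2  0.24 0.28 0.32 0.36 0.4  0.44 0.48 0.52]
0.3 [5, 5, 19, 21, 20, 5, 5, 5, 4]
0.34 [34, 9, 19, 22, 20, 5, 5, 5, 4]
0.38 [9, 8, 7, 48, 49, 4, 5, 19, 27]
0.42 [6, 4, 9, 67, 67, 5, 25, 32, 30]
0.46 [6, 9, 67, 69, 70, 60, 5, 24, 5]
0.5 [9, 6, 69, 70, 71, 4, 5, 84, 84]
0.54 [57, 5, 68, 70, 69, 5, 4, 65, 83]
0.58 [47, 6, 54, 58, 56, 6, 5, 5, 6]
0.62 [4, 6, 320, 322, 291, 286, 275, 15, 4]
0.66 [111, 109, 287, 302, 310, 307, 283, 5, 5]
0.7 [111, 111, 323, 319, 307, 306, 321, 285, 6]
0.74 [6, 140, 144, 283, 285, 323, 321, 286, 4]
0.78 [5, 143, 144, 130, 15, 320, 3, 121, 128]
0.82 [5, 105, 231, 229, 127, 91, 4, 126, 131]
0.86 [161, 125, 232, 235, 233, 233, 235, 232, 131]
-0.108 10 -0.013 0.009 0.0463
-0.102 29 -0.0128 0.0146 0.0463
-0.096 26 -0.0126 0.0147 0.0465
-0.09 23 -0.0145 0.0153 0.0465
-0.084 31 -0.0144 0.0131 0.0467
-0.078 27 -0.014 0.0133 0.0461
-0.072 32 -0.0138 0.0139 0.046
-0.066 25 -0.0136 0.0213 0.0482
-0.06 30 -0.0228 0.0216 0.0644
-0.054 15 -0.0231 0.0213 0.0637
```

Request:
servo_tool([
  [[50, -28, 0, 0.09], [100, -57, 0, 0.17], [150, -85, 0, 0.17], [200, -113, 0, 0.17], [250, -142, 0, 0.17], [293, -170, 0, 0.17], [293, -170, 0, 0.17], [293, -170, 0, 0.17]],
], claw=1)

```text
clock: 1.1
ee_pos: [0.4244, 0.3642, 0.2307]
tcp_rot: [0.036, 0.999, -0.0, -0.001]
wrist_force: [0.1, 1.0, -0.3]
grip_width: -0.0001
gripper_force: 0.0
```

Request:
servo_tool([
  [[1, 0, -40, 0], [1, 0, -80, 0], [1, 0, -120, 0], [1, 0, -150, 0], [1, 0, -170, 0], [1, 0, -170, 0]],
])

```text
clock: 1.85
ee_pos: [0.4229, 0.3645, 0.0595]
tcp_rot: [0.035, 0.999, -0.001, -0.002]
wrist_force: [-0.8, 0.4, 0.2]
grip_width: -0.0
gripper_force: 0.0
```

```bash
python3 - <<'E'
from h import *
P=np.concatenate([np.load(n+"0.npz")["W"].reshape(-1,3) for n in("top","side")])
for y in np.arange(.26,.48,.02):
    k=(abs(P[:,1]-y-.01)<.01)&(P[:,0]>.585)&(P[:,0]<.8)
    print(round(y,2),[(zl,int(1000*min(P[k&(P[:,2]>zl/1000)&(P[:,2]<zl/1000+.06)][:,0],default=0))) for zl in(100,160,220,280)])
E
```

```text
0.26 [(100, 759), (160, 0), (220, 0), (280, 0)]
0.28 [(100, 757), (160, 707), (220, 702), (280, 706)]
0.3 [(100, 638), (160, 635), (220, 635), (280, 636)]
0.32 [(100, 638), (160, 635), (220, 635), (280, 636)]
0.34 [(100, 0), (160, 653), (220, 649), (280, 649)]
0.36 [(100, 681), (160, 685), (220, 631), (280, 634)]
0.38 [(100, 679), (160, 681), (220, 628), (280, 628)]
0.4 [(100, 685), (160, 683), (220, 631), (280, 633)]
0.42 [(100, 0), (160, 0), (220, 637), (280, 636)]
0.44 [(100, 731), (160, 727), (220, 647), (280, 667)]
0.46 [(100, 730), (160, 725), (220, 692), (280, 723)]
```

Request:
servo_tool([
  [[2, 0, -6, 0], [2, 0, -12, 0], [2, 0, -15, 0], [2, 0, -18, 0], [2, 0, -20, 0], [2, 0, -21, 0], [2, 0, -21, 0]],
])

```text
clock: 2.72
ee_pos: [0.4284, 0.3641, 0.0407]
tcp_rot: [0.036, 0.999, 0.0, 0.0]
wrist_force: [-0.5, -0.1, 3.8]
grip_width: 0.0001
gripper_force: 2.1
```

```bash
cat > look.py <<'E'
from h import *
import sys
im,W=cloud("side"); cv2.imwrite(f"pics/{sys.argv[1]}.png",cv2.resize(im[130:300,130:350,::-1],None,fx=3,fy=3))
im,W=cloud("top")
P=W.reshape(-1,3); u=np.array([np.cos(-.068),np.sin(-.068)]); n=np.array([-u[1],u[0]]); o=np.array([.5203,.3574])
a=(P[:,:2]-o)@u; b=(P[:,:2]-o)@n
for lo in np.arange(-.06,.1,.01):
    k=(a>=lo)&(a<lo+.01)&(abs(b)<.04)&(abs(b)>.02)
    if k.any(): print(round(lo,3),(np.percentile(P[k,2],[10,50,90])*1000).round())
E
python3 look.py press
```

```text
-0.06 [  0. 416. 442.]
-0.05 [23. 40. 57.]
-0.04 [ 40.  55. 114.]
-0.03 [110. 113. 116.]
-0.02 [106. 111. 114.]
-0.01 [100. 103. 105.]
0.0 [92. 96. 99.]
0.01 [85. 90. 92.]
0.02 [78. 82. 85.]
0.03 [71. 75. 79.]
0.04 [60. 63. 66.]
0.05 [49. 53. 57.]
0.06 [50. 53. 56.]
0.07 [-2. -0.  1.]
0.08 [-2.  0.  2.]
0.09 [-3. -0.  3.]
```

View pics/press.png

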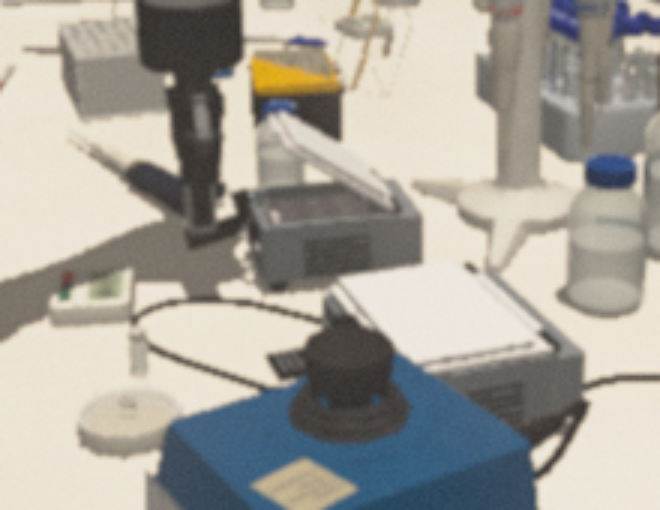

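The lid has sprung up to about 0.6 rad, with its front edge near crop (280,120). The fingers at crop (205,215) are on the tab and clear of the lid. Next: release the tab, then move to just in front of the lid edge.

Request:
servo_tool([
  [[0, 0, 15, 0], [0, 0, 35, 0], [0, 0, 54, 0], [0, 0, 54, 0], [15, -1, 54, 0], [30, -2, 54, 0], [36, -3, 54, 0], [36, -3, 54, 0]],
])

```text
clock: 3.82
ee_pos: [0.4649, 0.3601, 0.0937]
tcp_rot: [0.037, 0.999, -0.0, -0.0]
wrist_force: [-0.4, 0.7, -0.2]
grip_width: 0.0001
gripper_force: 0.0
```

Request:
servo_tool([
  [[6, 0, 0, 0], [12, -1, 6, 0], [18, -1, 13, 0], [24, -2, 19, 0], [30, -2, 25, 0], [37, -3, 30, 0], [45, -3, 35, 0], [53, -4, 40, 0]],
])

```text
clock: 4.82
ee_pos: [0.5179, 0.3568, 0.1345]
tcp_rot: [0.036, 0.999, -0.0, 0.0]
wrist_force: [0.3, -0.8, 0.0]
grip_width: 0.0002
gripper_force: 0.1
```

```bash
python3 look.py mid >/dev/null
```

```text
(no output)
```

View pics/mid.png

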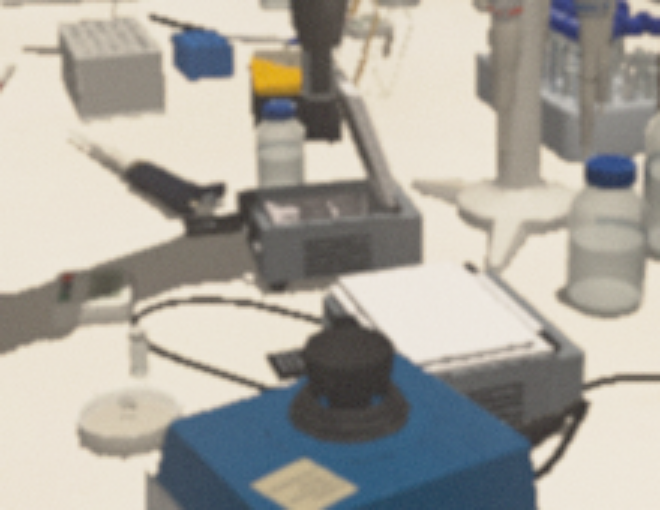

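The fingertips at crop (322,130) are pushing on the lid's underside. The lid edge is near crop (345,85), about 1.2 rad open. I'll continue along the arc.

Request:
servo_tool([
  [[8, -1, 3, 0], [16, -1, 5, 0], [24, -2, 7, 0], [32, -2, 7, 0], [40, -3, 4, 0], [46, -3, 0, 0], [50, -3, -5, 0], [50, -3, -8, 0]],
])

```text
clock: 5.92
ee_pos: [0.5672, 0.3536, 0.1255]
tcp_rot: [0.037, 0.999, -0.0, -0.0]
wrist_force: [-0.3, 0.4, 0.4]
grip_width: -0.0
gripper_force: 0.0
```

Request:
servo_tool([
  [[0, 0, 0, 0], [0, 0, 0, 0], [0, 0, 0, 0], [0, 0, 0, 0], [-20, 1, 5, 0], [-40, 2, 10, 0], [-70, 4, 20, 0], [-70, 4, 20, 0]],
])

```text
clock: 6.92
ee_pos: [0.4951, 0.3599, 0.1476]
tcp_rot: [0.034, 0.999, 0.001, -0.0]
wrist_force: [-0.4, 0.4, 0.5]
grip_width: -0.0001
gripper_force: 0.0
```

```bash
python3 look.py end
```

```text
-0.06 [557. 570. 573.]
-0.05 [554. 565. 568.]
-0.04 [551. 559. 564.]
-0.03 [546. 550. 563.]
-0.02 [538. 547. 561.]
-0.01 [531. 554. 558.]
0.0 [525. 549. 555.]
0.01 [ 41. 540. 551.]
0.02 [ 38.  40. 204.]
0.03 [37. 40. 51.]
0.04 [41. 70. 82.]
0.05 [ 89. 102. 113.]
0.06 [119. 131. 141.]
0.07 [143. 149. 152.]
0.08 [140. 142. 142.]
0.09 [-1. -0.  2.]
```

View pics/end.png

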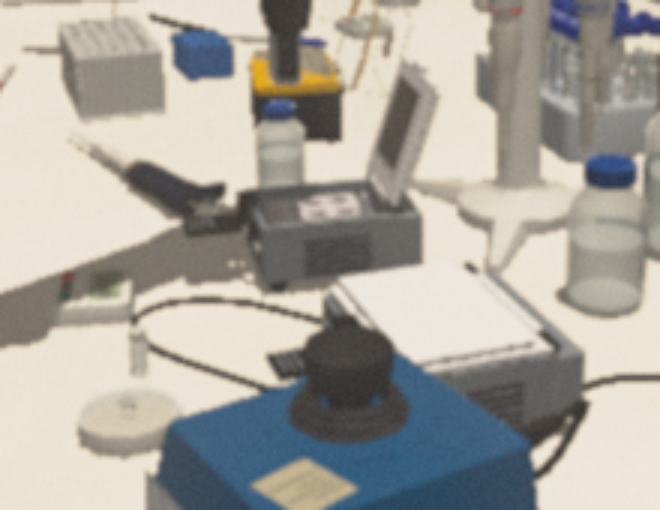

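The narrow lid leans back past upright at crop (405,130). The depth slope of about 30 mm per 10 mm gives roughly 1.89 rad, so it is at the stop. The wide lid at crop (440,310) is shut, the loose items are in place, and the fingers are clear.

Request:
servo_tool([
  [[-20, 0, 20, 0], [-20, 0, 40, 0], [-20, 0, 40, 0], [-20, 0, 40, 0], [-20, 0, 40, 0], [-20, 0, 40, 0]],
])

```text
clock: 7.78
ee_pos: [0.477, 0.3575, 0.1854]
tcp_rot: [0.037, 0.999, -0.001, -0.001]
wrist_force: [0.8, -0.4, -0.6]
grip_width: 0.0
gripper_force: 0.0
```

```bash
python3 -c "
from bench import *
print(hand_in())"
```

```text
the job is handed in; nothing more can be done
None
```

I handed the job in with the narrow reader's lid fully open at about 1.89 rad, its tab released, and the wide reader shut and the loose items in place by the last picture; the hand-in returned no verdict.

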